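# Heft three sample tins and stack them on the shaker, heaviest at the bottom

## Robot

A 6-joint arm with a two-finger parallel gripper is mounted at the origin on the work surface. World frame = base frame: x ahead of the robot, y to its left, z up, the work surface at z = 0. Lengths are in m, angles in degrees, forces in N, time in s.
With the tool pointing down it reaches from about 0.4 to 0.825 m from the base axis. Payload 7 kg.
Tool frame: the origin (TCP) lies midway between the tips of the shut fingers; the grasp point (between the pads) lies 19 mm behind it; z points along the fingers, x is the direction in which the jaws open and shut, and the axes are right-handed (so a half turn about z gives the same grasp; the last joint's range is limited). The gripper opens to 88 mm and grips with 3 to 60 N. Pads are 19 mm wide; open, the fingers measure 130 mm over their backs; the gripper's body (78 mm by 193 mm) begins 47 mm behind the grasp point.
Start: joints at [88.47, 20.546, 0.682, 0, -70.136, -16.507], TCP at [0.209, 0.642, 0.204] pointing down, gripper open.
Joint ranges: [-176.03, 176.03], [-82.01, 121.73], [-58.28, 71.71], [-173.87, 95.51], [-174.79, -0.11], [-173.66, 173.66]. Speed limits (degrees/s): [136.94, 136.94, 172.46, 180, 180, 180].

## Interface

Orientations are given as [roll, pitch, yaw] about the fixed x, y, z axes, in that order (R = Rz(yaw) Ry(pitch) Rx(roll)).
In Python, from plant import * gives the robot as it stands. The module is installed in compiled form; this text tells all that it offers.
- The arm moves only by the shell command python3 -m pendant 'ROWS' [OPENING]. ROWS is JSON, a list that holds one entry, the list of rows, each a list of 6 numbers: the shift along the world's x, y, z in mm, then the turn, a rotation vector about the world's x, y, z in degrees. A call has 1 to 10 rows; each row is the pose to reach, as a shift and turn from the pose commanded when the call began; what a row does not reach only later rows make up. A row lasts 1/8 s, in which the tool goes at most 62.5 mm and 10.7 degrees, less where a joint would pass 70% of its speed; a pose out of reach is approached as far as the arm can. A call with a gripper value outside its range is refused whole. OPENING is the closure, from -1 (fully open) to 1 (shut), set as the call begins (- or left out, the last holds). The fingers move at their own pace and stop on an object; the grip force is fixed at half the most. Time passes only in rows, so rows that repeat a pose let the fingers close. It gives the time, the measured TCP pose, the force and the opening at its end, in the units of the state.
- get_obs(): the state, without advancing time (a new reading comes with each control period).
- snapshot(name): name is "side" or "top" or "wrist"; returns a dict with "pixels" (480x640x3 uint8, red, green, blue), "depth" (480x640 float32, m along the optical axis (not along the pixel's ray), 0 where there is no reading), "fx", "fy", "cx", "cy" (pixels), "pose" (4x4, takes a point from camera to world coordinates); the wrist camera has in their place "tool_from_camera" (4x4, takes a point from camera to tool coordinates, whose origin is the TCP and whose axes are the tool frame's). Camera axes: x right, y down, z forward; pixel columns grow to the right and rows downward; lengths in m; the calibration is good to about 2 mm. A picture is of the moment at which its call begins: read the wrist's pose just before it.
- close_job(): hands the job in, once; it reports no verdict.
The state is a dict: "clock": time; "joint_pos": joint angles; "qvel": joint speeds; "tau": joint torques, N m; "tool_pos": TCP position; "orientation": TCP orientation; "force": force on the tool from outside, world axes, zero at the start; "moment": the same for the moment, N m; "opening": finger opening in m.
Only numpy, scipy, OpenCV 4.12 (cv2) and the standard library are available. Lean on these libraries where they do the work, as an engineer would, in place of code of your own. Each camera call takes 0.05 s, during which the arm holds its last target. There are 200 camera calls.

## Task

Three look-alike sealed sample tins on the counter hold different weights of material. Lift them to feel which is heavier, then stack all three in one straight upright column centred in the shaker's round dish: the heaviest at the bottom, standing flat inside the rim, the middle one on it, the lightest on top. Set each tin down gently rather than dropping it, keep the tins upright, and leave the mortar, the flask and the jar where they are.

Things in the scene. Friction and masses are not known exactly. Their poses are not given: they have to be found in the camera images.
- tin_a_mid (a point): Tin A: a sealed round aluminium sample tin with a slip lid, 62 mm diameter, 62 mm tall, flat top and bottom; this point is on its axis half-way up (31 mm above its underside), z along the axis. The three tins look exactly alike; the loose fill inside cannot be seen. One weighs about 0.2 kg, one about 0.5 kg, one about 0.85 kg; which is which changes from start to start. Stands upright on the counter at the start
- tin_b_mid (a point): Tin B: the same as tin A, point likewise
- tin_c_mid (a point): Tin C: the same as tin A, point likewise
- tin_a: Tin A's body, origin at the centre of its underside
- tin_b: Tin B's body, likewise
- tin_c: Tin C's body, likewise
- dish (a point): centre of the floor of the shaker's round steel dish, where the bottom tin stands, 46 mm above the counter; z up. The dish is 76 mm across inside, its rim stands 6 mm above the floor and is 4 mm thick
- shaker: the grey bench shaker, switched off, fixed to the counter: a housing 180 mm (x) by 160 mm (y), deck 40 mm above the counter, with the dish in the middle of the deck; origin at its centre on the counter. A black control knob is on the front that faces the robot
- mortar: white ceramic mortar, 110 mm across, 65 mm tall, loose, a bystander; origin at the centre of its underside
- flask: amber conical glass flask, 80 mm across the base, 128 mm tall, loose, a bystander; origin at the centre of its underside
- jar: glass jar with a paper label and lid, 66 mm diameter, 90 mm tall, loose, a bystander; origin at the centre of its underside
There are look-alikes about, which are no part of the job. What is shaped like the tin_b but green, purple or yellow is not meant.

How it is judged:
By the outcome, as a careful person would: the job done as asked, in the order asked, and still so for the second after the job is handed in, with the robot touching nothing.
It also fails if it takes over 72 s, if anything falls off the work surface, if the arm or the gripper's body presses on something with over 40 N, if the wrist force passes 120 N, or if a joint passes its speed limit or range.

## Working session

There is one attempt and no reset: what is moved stays moved. The work goes in short steps, Python scripts to look and compute and a shell command to move; the robot and the scene stay as the last step left them, time stands still between calls to the robot, and variables do not carry over. Pictures are saved under pics/ and viewed, about 8 in all and at most 12, crops included, and the job is handed in when it is done.

```bash
mkdir -p pics; cat > h.py <<'E'
from plant import *
import numpy as np, cv2, pickle
def grab(n):
    o=get_obs(); s=snapshot(n); s['obs']=o
    pickle.dump(s,open(f'{n}.pkl','wb')); return s
E
python3 - <<'E'
from h import *
o=get_obs(); print({k:np.round(v,3).tolist() for k,v in o.items()})
a=grab('top');b=grab('side')
for n,s in(('top',a),('side',b)):
    cv2.imwrite(f'pics/{n}1.png',s['pixels'][:,:,::-1]); print(n,s['fx'],s['fy'],s['cx'],s['cy'],np.round(s['pose'],3).tolist())
E
```

```text
{'clock': 0.0, 'joint_pos': [88.471, 20.591, 0.633, -0.02, -70.136, -16.505], 'qvel': [-0.019, -0.105, 0.044, -0.065, -0.076, 0.068], 'tau': [0.0, -58.272, 29.306, 6.997, 0.007, -0.0], 'tool_pos': [0.209, 0.641, 0.203], 'orientation': [-179.991, -0.096, -108.041], 'force': [-0.663, -0.388, 0.125], 'moment': [-0.024, -0.056, 0.038], 'opening': 0.088}
top 463.49507399671245 463.49507399671245 314.1162375544292 243.32362058905463 [[-0.127, -0.971, 0.204, 0.297], [-0.992, 0.125, -0.025, -0.011], [-0.001, -0.205, -0.979, 1.091], [0.0, 0.0, 0.0, 1.0]]
side 445.2298559084078 445.2298559084078 326.43481292900736 239.60130312160683 [[0.956, -0.169, 0.241, 0.264], [-0.294, -0.578, 0.761, -0.8], [0.01, -0.798, -0.602, 0.663], [0.0, 0.0, 0.0, 1.0]]
```

View pics/top1.png

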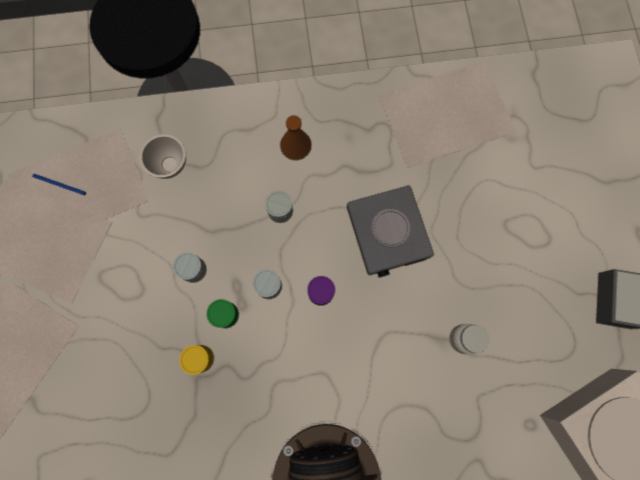

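View pics/side1.png

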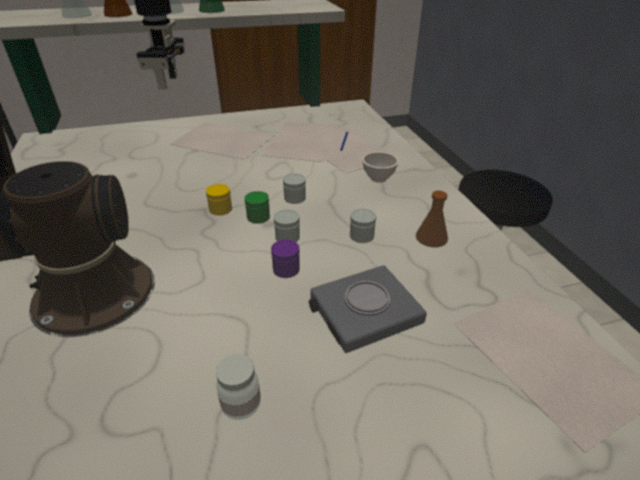

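The top view shows three silver tins at about (279,206), (188,267) and (267,284). The green (222,314), purple (321,290) and yellow (195,360) ones are decoys, and the jar is at (470,339). The shaker dish is at (391,228), the mortar at (163,157) and the flask at (295,143). Next I'll measure from depth, ray-casting on the tops.

```bash
cat > m.py <<'E'
from h import *
s=pickle.load(open('top.pkl','rb'));P=s['pose']
v,u=np.mgrid[:480,:640]
def ray(u,v,z):
    d=P[:3,:3]@np.array([(u-s['cx'])/s['fx'],(v-s['cy'])/s['fy'],1]); return P[:3,3]+d*(z-P[2,3])/d[2]
D=s['depth'];pc=np.stack([(u-s['cx'])/s['fx']*D,(v-s['cy'])/s['fy']*D,D],-1)@P[:3,:3].T+P[:3,3]
pc[D==0]=0
for n,(a,b,h) in dict(tinN=(279,206,.062),tinL=(188,267,.062),tinM=(267,284,.062),green=(222,314,.062),purple=(321,290,.062),dish=(391,228,.05)).items():
    w=30 if n=='dish' else 22
    m=(abs(u-a)<w)&(abs(v-b)<w)&(abs(pc[...,2]-h)<.012)
    if n=='dish': m=(abs(u-a)<w)&(abs(v-b)<w)&(pc[...,2]>.043)&(pc[...,2]<.06)
    k,l,st,c=cv2.connectedComponentsWithStats(m.astype(np.uint8)); i=1+np.argmax(st[1:,4])
    (cu,cv_),r=cv2.minEnclosingCircle(np.argwhere(l==i)[:,::-1].astype(np.float32))
    q=pc[l==i]; print(n,st[i,4],(round(cu),round(cv_)),round(r,1),'ray',ray(cu,cv_,h if n!='dish' else .05).round(4),'mean',q.mean(0).round(4),'mid xy',((q.max(0)+q.min(0))/2).round(4),'zmed',np.median(q[:,2]).round(4))
for n,(a,b) in dict(mortar=(163,157),flask=(295,143),jar=(470,339)).items():
    print(n,ray(a,b,.07).round(3))
big=cv2.resize(s['pixels'][180:320,150:430,::-1],None,fx=2.8,fy=2.8,interpolation=cv2.INTER_CUBIC); cv2.imwrite('pics/crop1.png',big)
E
python3 m.py
```

```text
tinN 581 (279, 204) 13.7 ray [0.6138 0.0319 0.062 ] mean [0.6143 0.0319 0.061 ] mid xy [0.6151 0.032  0.0585] zmed 0.0612
tinL 636 (187, 266) 14.6 ray [0.4972 0.2519 0.062 ] mean [0.4966 0.2518 0.0615] mid xy [0.4973 0.2528 0.0587] zmed 0.0617
tinM 635 (267, 283) 14.2 ray [0.4352 0.079  0.062 ] mean [0.4354 0.0792 0.0613] mid xy [0.4358 0.0794 0.0587] zmed 0.0614
green 664 (221, 313) 14.7 ray [0.3816 0.1857 0.062 ] mean [0.3819 0.1857 0.0616] mid xy [0.3822 0.1862 0.0589] zmed 0.0618
purple 622 (321, 290) 14.1 ray [ 0.4049 -0.0396  0.062 ] mean [ 0.4052 -0.0399  0.0614] mid xy [ 0.4056 -0.0401  0.0601] zmed 0.0614
dish 1086 (390, 228) 20.6 ray [ 0.5277 -0.2172  0.05  ] mean [ 0.5288 -0.2186  0.0471] mid xy [ 0.5292 -0.2182  0.0495] zmed 0.0464
mortar [0.76  0.288 0.07 ]
flask [ 0.755 -0.023  0.07 ]
jar [ 0.258 -0.344  0.07 ]
```

View pics/crop1.png

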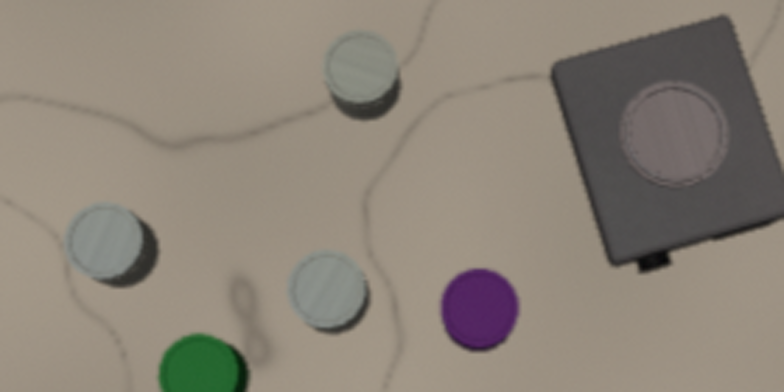

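The crop confirms it: the three bare-silver lids are the sample tins. I'll call them N, L and M, and the coloured ones are not meant. First I'll move above L and take a wrist look.

```bash
python3 -m pendant '[[[15,-20,0,0,0,0],[50,-68,0,0,0,0],[86,-116,0,0,0,0],[122,-165,0,0,0,0],[158,-214,0,0,0,0],[194,-263,0,0,0,0],[230,-312,0,0,0,0],[262,-355,0,0,0,0],[288,-390,0,0,0,0],[288,-390,0,0,0,0]]]' -1
cat > w.py <<'E'
# tin top centre(s) seen by wrist cam near z=zt: report world offset from TCP
from h import *; import sys
from scipy.spatial.transform import Rotation as R
zt=float(sys.argv[1]); name=sys.argv[2]; rmax=float(sys.argv[3]) if len(sys.argv)>3 else .1
s=grab('wrist'); o=s['obs']; T=np.eye(4);T[:3,:3]=R.from_euler('xyz',o['orientation'],degrees=True).as_matrix();T[:3,3]=o['tool_pos']
P=T@s['tool_from_camera']; D=s['depth'].astype(float); v,u=np.mgrid[:480,:640]
pc=np.stack([(u-s['cx'])/s['fx']*D,(v-s['cy'])/s['fy']*D,D],-1)@P[:3,:3].T+P[:3,3]
m=(D>0)&(abs(pc[...,2]-zt)<.008)&(np.hypot(pc[...,0]-o['tool_pos'][0],pc[...,1]-o['tool_pos'][1])<rmax)
k,l,st,c=cv2.connectedComponentsWithStats(m.astype(np.uint8))
for i in range(1,k):
    if st[i,4]<1500: continue
    ct=max(cv2.findContours((l==i).astype(np.uint8),0,2)[0],key=cv2.contourArea)[:,0]
    d=np.c_[(ct[:,0]-s['cx'])/s['fx'],(ct[:,1]-s['cy'])/s['fy'],np.ones(len(ct))]@P[:3,:3].T
    q=P[:3,3]+d*((zt-P[2,3])/d[:,2])[:,None]
    (x,y),r=cv2.minEnclosingCircle((q[:,:2]*1000).astype(np.float32))
    print('px',c[i].round(),'n',st[i,4],'circ mm',round(x,1),round(y,1),'r',round(r,1),'ptsmean',(pc[l==i].mean(0)*1000).round(1))
print('tcp',np.round(o['tool_pos'],4),np.round(o['orientation'],2),'f',np.round(o['force'],2),'t',o['clock'])
cv2.imwrite(f'pics/{name}.png',s['pixels'][:,:,::-1])
E
python3 w.py .062 w1
```

```text
clock: 1.35
tool_pos: [0.4979, 0.2485, 0.2034]
orientation: [180.0, -0.0, -108.3]
force: [-0.3, 0.3, -0.1]
opening: 0.0875
px [317. 211.] n 3249 circ mm 499.9 252.9 r 31.9 ptsmean [500.7 252.8  62.1]
tcp [0.4979 0.2485 0.2034] [ 1.7999e+02 -4.0000e-02 -1.0827e+02] f [-0.32  0.33 -0.07] t 1.35
```

View pics/w1.png

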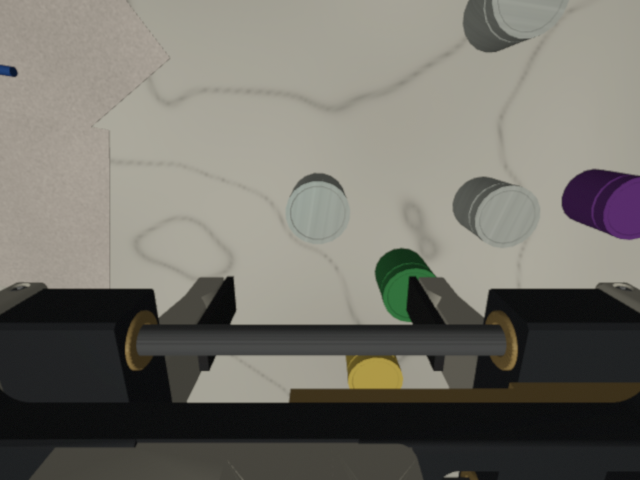

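The wrist view shows tin L at (317,211), roughly where expected: about +2, +4 mm from the TCP. Descending and gripping.

```bash
python3 -m pendant '[[[2,4,-30,0,0,0],[2,4,-70,0,0,0],[2,4,-110,0,0,0],[2,4,-145,0,0,0],[2,4,-170,0,0,0],[2,4,-182,0,0,0],[2,4,-185,0,0,0],[2,4,-185,0,0,0]]]' -1
python3 -m pendant '[[[0,0,0,0,0,0],[0,0,0,0,0,0],[0,0,0,0,0,0],[0,0,0,0,0,0],[0,0,0,0,0,0],[0,0,0,0,0,0]]]' 1
```

```text
clock: 2.4
tool_pos: [0.4993, 0.2563, 0.0193]
orientation: [-180.0, 0.1, -108.0]
force: [-0.2, -0.2, 0.1]
opening: 0.0875
clock: 3.15
tool_pos: [0.4985, 0.2548, 0.0188]
orientation: [180.0, -0.1, -108.0]
force: [-1.8, -4.9, 5.6]
opening: 0.0616
```

```bash
python3 -m pendant '[[[0,0,4,0,0,0],[0,0,14,0,0,0],[0,0,26,0,0,0],[0,0,36,0,0,0],[0,0,40,0,0,0],[0,0,40,0,0,0],[0,0,40,0,0,0],[0,0,40,0,0,0]]]'
python3 -m pendant '[[[0,0,0,0,0,0],[0,0,0,0,0,0]]]'; python3 -c "
from h import *;o=get_obs();print(np.round(o['force'],2),np.round(o['tau'],2),np.round(o['tool_pos'],4),np.abs(o['qvel']).max())"
```

```text
clock: 4.15
tool_pos: [0.4988, 0.2556, 0.0581]
orientation: [180.0, -0.0, -108.0]
force: [0.2, -0.5, -5.3]
opening: 0.0614
clock: 4.4
tool_pos: [0.4989, 0.2557, 0.0584]
orientation: [180.0, -0.0, -108.0]
force: [-0.2, -0.2, -5.3]
opening: 0.0613
[-0.17 -0.24 -5.28] [ -0.   -50.84  24.75   6.17   0.07  -0.  ] [0.4989 0.2557 0.0584] 0.16090098466850355
```

L weighs about 0.54 kg, so it's the middle one. Putting it back and going over to M.

```bash
python3 -m pendant '[[[0,0,-12,0,0,0],[0,0,-24,0,0,0],[0,0,-33,0,0,0],[0,0,-37,0,0,0],[0,0,-39,0,0,0],[0,0,-40,0,0,0],[0,0,-40,0,0,0]]]'
python3 -m pendant '[[[0,0,0,0,0,0],[0,0,0,0,0,0],[0,0,0,0,0,0],[0,0,10,0,0,0],[0,0,40,0,0,0],[0,0,80,0,0,0],[0,0,120,0,0,0],[-5,-15,165,0,0,0],[-20,-55,185,0,0,0],[-36,-105,185,0,0,0]]]' -1
python3 -m pendant '[[[-15,-43,0,0,0,0],[-23,-65,0,0,0,0],[-25,-70,0,0,0,0],[-25,-70,0,0,0,0],[-25,-70,0,0,0,0]]]'
python3 w.py .062 w2
```

```text
clock: 5.28
tool_pos: [0.4992, 0.2559, 0.0189]
orientation: [-180.0, 0.0, -108.0]
force: [0.4, -0.8, -4.1]
opening: 0.0613
clock: 6.52
tool_pos: [0.4636, 0.1508, 0.2062]
orientation: [-179.8, 0.2, -108.0]
force: [0.1, -0.7, -0.3]
opening: 0.0873
clock: 7.15
tool_pos: [0.4385, 0.0816, 0.2035]
orientation: [180.0, -0.0, -108.0]
force: [-0.3, 0.3, 0.4]
opening: 0.0876
px [324. 211.] n 3235 circ mm 438.6 79.6 r 32.0 ptsmean [439.1  79.6  62.1]
tcp [0.4385 0.0816 0.2035] [ 1.80e+02 -1.00e-02 -1.08e+02] f [-0.33  0.34  0.42] t 7.15
```

```bash
python3 -m pendant '[[[0,-2,-30,0,0,0],[0,-2,-70,0,0,0],[0,-2,-110,0,0,0],[0,-2,-145,0,0,0],[0,-2,-170,0,0,0],[0,-2,-182,0,0,0],[0,-2,-185,0,0,0],[0,-2,-185,0,0,0]]]' -1
python3 -m pendant '[[[0,0,0,0,0,0],[0,0,0,0,0,0],[0,0,0,0,0,0],[0,0,0,0,0,0],[0,0,0,0,0,0]]]' 1
python3 -m pendant '[[[0,0,4,0,0,0],[0,0,14,0,0,0],[0,0,26,0,0,0],[0,0,36,0,0,0],[0,0,40,0,0,0],[0,0,40,0,0,0],[0,0,40,0,0,0],[0,0,40,0,0,0]]]'
```

```text
clock: 8.2
tool_pos: [0.4385, 0.0792, 0.019]
orientation: [-180.0, 0.0, -108.0]
force: [0.1, 0.3, -0.2]
opening: 0.0877
clock: 8.82
tool_pos: [0.4381, 0.0788, 0.0189]
orientation: [-180.0, 0.0, -108.0]
force: [-1.3, -1.1, 6.2]
opening: 0.0612
clock: 9.82
tool_pos: [0.4377, 0.0787, 0.0582]
orientation: [180.0, -0.0, -108.0]
force: [-0.2, -0.1, -2.2]
opening: 0.0615
```

M weighs about 0.22 kg, so it's the lightest and N must be the heaviest. I'll set M back and go to N.

```bash
python3 -m pendant '[[[0,0,-12,0,0,0],[0,0,-24,0,0,0],[0,0,-33,0,0,0],[0,0,-37,0,0,0],[0,0,-39,0,0,0],[0,0,-40,0,0,0],[0,0,-40,0,0,0]]]'
python3 -m pendant '[[[0,0,0,0,0,0],[0,0,0,0,0,0],[0,0,0,0,0,0],[0,0,10,0,0,0],[0,0,40,0,0,0],[0,0,80,0,0,0],[0,0,120,0,0,0],[15,-4,165,0,0,0],[55,-14,185,0,0,0],[105,-27,185,0,0,0]]]' -1
python3 -m pendant '[[[45,-11,0,0,0,0],[68,-17,0,0,0,0],[74,-19,0,0,0,0],[74,-19,0,0,0,0],[74,-19,0,0,0,0]]]'
python3 w.py .062 w3
```

```text
clock: 10.7
tool_pos: [0.4381, 0.0789, 0.0189]
orientation: [-180.0, 0.0, -108.0]
force: [-1.9, -0.1, 1.2]
opening: 0.0616
clock: 11.95
tool_pos: [0.5451, 0.0521, 0.2074]
orientation: [-179.7, 0.2, -107.9]
force: [0.2, 1.3, -0.2]
opening: 0.0875
clock: 12.58
tool_pos: [0.6162, 0.0331, 0.2041]
orientation: [-180.0, 0.0, -108.0]
force: [0.2, -0.1, -0.1]
opening: 0.0876
px [322. 210.] n 3242 circ mm 618.2 32.2 r 31.9 ptsmean [618.9  32.   62.1]
tcp [0.6162 0.0331 0.2041] [-1.7999e+02  2.0000e-02 -1.0801e+02] f [ 0.21 -0.1  -0.12] t 12.575
```

```bash
python3 -m pendant '[[[2,-1,-30,0,0,0],[2,-1,-70,0,0,0],[2,-1,-110,0,0,0],[2,-1,-145,0,0,0],[2,-1,-170,0,0,0],[2,-1,-182,0,0,0],[2,-1,-185,0,0,0],[2,-1,-185,0,0,0]]]' -1
python3 -m pendant '[[[0,0,0,0,0,0],[0,0,0,0,0,0],[0,0,0,0,0,0],[0,0,0,0,0,0],[0,0,0,0,0,0]]]' 1
python3 -m pendant '[[[0,0,4,0,0,0],[0,0,14,0,0,0],[0,0,26,0,0,0],[0,0,36,0,0,0],[0,0,40,0,0,0],[0,0,40,0,0,0],[0,0,40,0,0,0],[0,0,40,0,0,0]]]'
```

```text
clock: 13.62
tool_pos: [0.6196, 0.0321, 0.0195]
orientation: [-179.9, 0.0, -108.0]
force: [-0.5, -0.6, -0.7]
opening: 0.0879
clock: 14.25
tool_pos: [0.6188, 0.0312, 0.0189]
orientation: [180.0, -0.0, -108.0]
force: [-2.5, -3.8, 5.1]
opening: 0.0613
clock: 15.25
tool_pos: [0.6187, 0.0317, 0.0581]
orientation: [180.0, -0.0, -108.0]
force: [-0.2, 0.3, -9.3]
opening: 0.0611
```

N reads about 0.9 kg, the heaviest. I'll carry it up and stop short of the dish, so the wrist camera can see the dish ahead of the tin.

```bash
python3 -m pendant '[[[0,0,20,0,0,0],[0,0,50,0,0,0],[-15,-18,85,0,0,0],[-45,-53,110,0,0,0],[-78,-92,120,0,0,0],[-111,-131,120,0,0,0],[-144,-170,120,0,0,0],[-168,-198,120,0,0,0],[-180,-212,120,0,0,0],[-182,-215,120,0,0,0]]]'
python3 -m pendant '[[[0,0,0,0,0,0],[0,0,0,0,0,0]]]'
python3 w.py .047 w4 .2
```

```text
clock: 16.5
tool_pos: [0.4364, -0.1838, 0.1786]
orientation: [-180.0, 0.0, -108.1]
force: [1.1, 1.3, -8.2]
opening: 0.0616
clock: 16.75
tool_pos: [0.4377, -0.1826, 0.1785]
orientation: [-180.0, 0.0, -108.0]
force: [-0.4, -0.4, -9.1]
opening: 0.0613
px [326.  98.] n 35368 circ mm 531.4 -219.0 r 113.0 ptsmean [ 532.5 -217.5   42.7]
tcp [ 0.4377 -0.1826  0.1785] [-1.80e+02  1.00e-02 -1.08e+02] f [-0.44 -0.44 -9.06] t 16.75
```

View pics/w4.png

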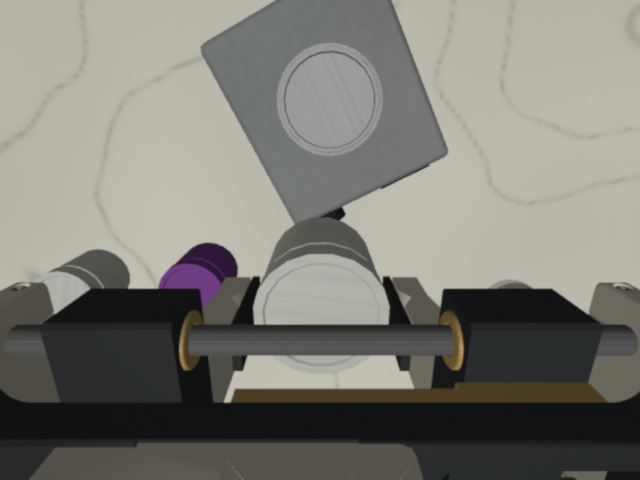

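```bash
python3 - <<'E'
from h import *
from scipy.spatial.transform import Rotation as R
s=pickle.load(open('wrist.pkl','rb'));o=s['obs'];T=np.eye(4);T[:3,:3]=R.from_euler('xyz',o['orientation'],degrees=True).as_matrix();T[:3,3]=o['tool_pos'];P=T@s['tool_from_camera']
g=cv2.cvtColor(s['pixels'],cv2.COLOR_RGB2GRAY); r=g[30:170,262:398]; t,b=cv2.threshold(r,0,255,cv2.THRESH_OTSU)
k,l,st,c=cv2.connectedComponentsWithStats(b); i=l[70,68]; print(t,st[i])
ct=max(cv2.findContours((l==i).astype(np.uint8),0,1)[0],key=cv2.contourArea)[:,0]+[262,30]
d=np.c_[(ct-[s['cx'],s['cy']])/s['fx'],np.ones(len(ct))]@P[:3,:3].T
q=(P[:3,3]+d*((.052-P[2,3])/d[:,2])[:,None])[:,:2]*1000
print(cv2.minEnclosingCircle(q.astype(np.float32)),cv2.fitEllipse(q.astype(np.float32)))
E
```

```text
134.0 [  15   13  106  113 8804]
((530.9595947265625, -218.92514038085938), 44.35965347290039) ((530.9912719726562, -218.94764709472656), (87.62615966796875, 87.87735748291016), 60.48070526123047)
```

```bash
python3 -m pendant '[[[15,-6,0,0,0,0],[45,-17,0,0,0,0],[75,-29,0,0,0,0],[90,-35,-15,0,0,0],[93,-36,-45,0,0,0],[93,-36,-75,0,0,0],[93,-36,-95,0,0,0],[93,-36,-105,0,0,0],[93,-36,-109,0,0,0],[93,-36,-109,0,0,0]]]'
python3 -m pendant '[[[0,0,-1,0,0,0],[0,0,-2,0,0,0],[0,0,-3,0,0,0],[0,0,-3,0,0,0]]]'
```

```text
clock: 18.05
tool_pos: [0.5306, -0.2193, 0.07]
orientation: [-180.0, -0.0, -108.0]
force: [0.6, 0.6, -7.7]
opening: 0.0616
clock: 18.55
tool_pos: [0.53, -0.2192, 0.0666]
orientation: [-180.0, 0.0, -108.0]
force: [-0.2, -0.2, -8.5]
opening: 0.0615
```

```bash
python3 -m pendant '[[[0,0,-0.5,0,0,0],[0,0,-1,0,0,0],[0,0,-1.5,0,0,0],[0,0,-1.5,0,0,0]]]'; python3 -m pendant '[[[0,0,-0.5,0,0,0],[0,0,-0.5,0,0,0]]]'
```

```text
clock: 19.05
tool_pos: [0.53, -0.2192, 0.0651]
orientation: [180.0, -0.0, -108.0]
force: [0.2, 0.0, -8.5]
opening: 0.0612
clock: 19.3
tool_pos: [0.5301, -0.2192, 0.065]
orientation: [-180.0, -0.0, -108.0]
force: [-2.3, 1.5, -2.0]
opening: 0.0615
```

```bash
python3 -m pendant '[[[0,0,-0.5,0,0,0],[0,0,-0.5,0,0,0]]]'; python3 -m pendant '[[[0,0,0,0,0,0],[0,0,0,0,0,0],[0,0,0,0,0,0],[0,0,10,0,0,0],[0,0,45,0,0,0],[0,0,90,0,0,0],[0,0,140,0,0,0],[0,0,175,0,0,0],[0,0,185,0,0,0],[0,0,185,0,0,0]]]' -1
python3 w.py .108 w5
```

```text
clock: 19.55
tool_pos: [0.5301, -0.2192, 0.065]
orientation: [-180.0, -0.0, -108.0]
force: [-4.7, 2.7, 3.0]
opening: 0.0614
clock: 20.8
tool_pos: [0.5302, -0.2191, 0.2497]
orientation: [-179.9, 0.0, -108.0]
force: [0.2, 0.4, -0.3]
opening: 0.0876
px [321. 213.] n 3218 circ mm 529.8 -217.2 r 31.9 ptsmean [ 530.3 -217.4  108.1]
tcp [ 0.5302 -0.2191  0.2497] [-1.7992e+02  3.0000e-02 -1.0804e+02] f [ 0.22  0.41 -0.28] t 20.8
```

View pics/w5.png

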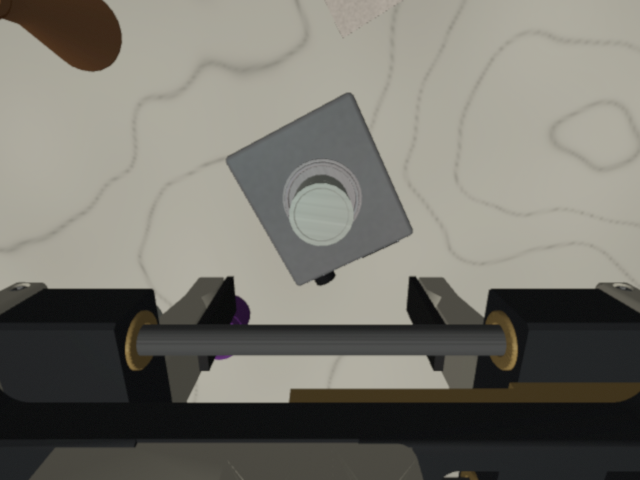

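N is standing flat in the dish (lid at z 108.1 mm), seen at (321,213) and within about 2 mm of centre. Now for L, the middle one.

```bash
python3 -m pendant '[[[-2,25,0,0,0,0],[-5,75,0,0,0,0],[-9,130,-10,0,0,0],[-12,185,-20,0,0,0],[-16,240,-30,0,0,0],[-19,295,-40,0,0,0],[-23,350,-45,0,0,0],[-27,405,-45,0,0,0],[-30,450,-45,0,0,0],[-31,474,-45,0,0,0]]]'
python3 -m pendant '[[[0,0,0,0,0,0],[0,0,0,0,0,0],[0,0,0,0,0,0]]]'
python3 w.py .062 w6
```

```text
clock: 22.1
tool_pos: [0.498, 0.2564, 0.2024]
orientation: [179.9, -0.1, -107.9]
force: [0.2, -0.2, -0.2]
opening: 0.0877
clock: 22.48
tool_pos: [0.4991, 0.2536, 0.204]
orientation: [180.0, -0.0, -108.1]
force: [0.4, 1.0, -0.7]
opening: 0.0876
px [318. 211.] n 3251 circ mm 501.5 257.1 r 31.9 ptsmean [502.1 256.7  62.1]
tcp [0.4991 0.2536 0.204 ] [ 1.7999e+02 -2.0000e-02 -1.0811e+02] f [ 0.42  0.96 -0.7 ] t 22.475
```

```bash
python3 -m pendant '[[[3,0,-30,0,0,0],[3,0,-70,0,0,0],[3,0,-110,0,0,0],[3,0,-145,0,0,0],[3,0,-170,0,0,0],[3,0,-182,0,0,0],[3,0,-185,0,0,0],[3,0,-185,0,0,0]]]' -1
python3 -m pendant '[[[0,0,0,0,0,0],[0,0,0,0,0,0],[0,0,0,0,0,0],[0,0,0,0,0,0],[0,0,0,0,0,0]]]' 1
python3 -m pendant '[[[0,0,4,0,0,0],[0,0,20,0,0,0],[0,0,55,0,0,0],[0,0,100,0,0,0],[0,0,140,0,0,0],[0,0,155,0,0,0],[0,0,160,0,0,0],[0,0,160,0,0,0],[0,0,160,0,0,0]]]'
```

```text
clock: 23.52
tool_pos: [0.5025, 0.2551, 0.0199]
orientation: [-180.0, 0.1, -108.0]
force: [0.3, -0.7, 0.1]
opening: 0.0876
clock: 24.15
tool_pos: [0.5022, 0.255, 0.0194]
orientation: [-180.0, 0.0, -108.0]
force: [-1.0, 0.2, 3.6]
opening: 0.0611
clock: 25.28
tool_pos: [0.5013, 0.2543, 0.1773]
orientation: [179.9, -0.1, -108.0]
force: [-0.3, 0.7, -5.1]
opening: 0.0615
```

```bash
python3 -m pendant '[[[1,-15,0,0,0,0],[3,-55,0,0,0,0],[6,-105,0,0,0,0],[9,-160,0,0,0,0],[13,-215,0,0,0,0],[16,-270,0,0,0,0],[20,-325,0,0,0,0],[23,-380,0,0,0,0],[26,-430,0,0,0,0],[28,-460,0,0,0,0]]]'
python3 -m pendant '[[[0,-11,0,0,0,0],[0,-14,0,0,0,0],[0,-14,-15,0,0,0],[0,-14,-30,0,0,0],[0,-14,-40,0,0,0],[0,-14,-43,0,0,0],[0,-14,-44,0,0,0],[0,-14,-44,0,0,0],[0,-14,-44,0,0,0]]]'
```

```text
clock: 26.52
tool_pos: [0.5289, -0.208, 0.1782]
orientation: [179.9, -0.0, -108.2]
force: [0.6, 0.8, -5.9]
opening: 0.0615
clock: 27.65
tool_pos: [0.5303, -0.2193, 0.1355]
orientation: [-180.0, 0.0, -108.0]
force: [-0.0, -1.4, -5.2]
opening: 0.0612
```

Position matches N's release to within 0.3 mm. There's about 8 mm left to go.

```bash
python3 -m pendant '[[[0,0,-2,0,0,0],[0,0,-4,0,0,0],[0,0,-5.5,0,0,0],[0,0,-6.5,0,0,0],[0,0,-7,0,0,0],[0,0,-7.5,0,0,0],[0,0,-7.5,0,0,0]]]'; python3 -m pendant '[[[0,0,-0.5,0,0,0],[0,0,-0.5,0,0,0]]]'
```

```text
clock: 28.52
tool_pos: [0.53, -0.2192, 0.1275]
orientation: [180.0, 0.0, -108.0]
force: [0.5, 0.4, -5.3]
opening: 0.0615
clock: 28.78
tool_pos: [0.5301, -0.2193, 0.1274]
orientation: [-180.0, -0.0, -108.0]
force: [-0.8, -0.4, -0.7]
opening: 0.061
```

```bash
python3 -m pendant '[[[0,0,-0.3,0,0,0],[0,0,-0.3,0,0,0]]]'; python3 -m pendant '[[[0,0,0,0,0,0],[0,0,0,0,0,0],[0,0,0,0,0,0],[0,0,10,0,0,0],[0,0,45,0,0,0],[0,0,90,0,0,0],[0,0,140,0,0,0],[0,0,175,0,0,0],[0,0,185,0,0,0],[0,0,185,0,0,0]]]' -1
python3 w.py .170 w7
```

```text
clock: 29.02
tool_pos: [0.5302, -0.2193, 0.1274]
orientation: [-180.0, -0.0, -108.0]
force: [-2.5, 1.3, 4.5]
opening: 0.0613
clock: 30.28
tool_pos: [0.5301, -0.2191, 0.3124]
orientation: [-179.9, 0.0, -108.0]
force: [0.1, -0.4, -0.7]
opening: 0.0876
px [321. 213.] n 3208 circ mm 529.5 -217.2 r 31.9 ptsmean [ 530.  -217.4  170.1]
tcp [ 0.5301 -0.2191  0.3124] [-1.7993e+02  3.0000e-02 -1.0804e+02] f [ 0.09 -0.38 -0.68] t 30.275
```

View pics/w7.png

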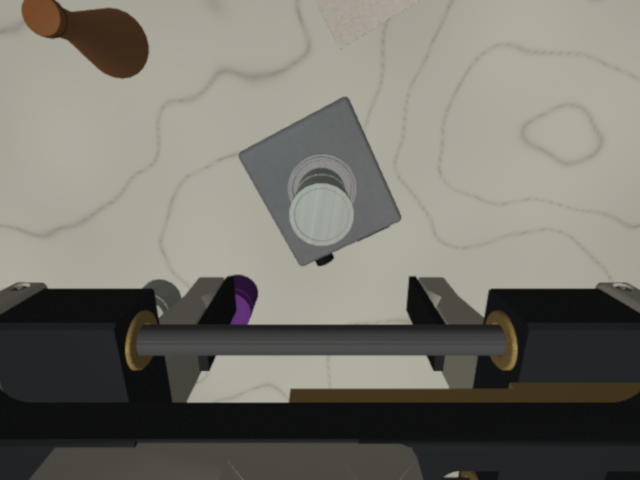

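L stands on N, its lid at (321,213) within 0.3 mm of N's. Now M, the lightest.

```bash
python3 -m pendant '[[[-8,25,0,0,0,0],[-22,70,0,0,0,0],[-36,118,-10,0,0,0],[-50,166,-30,0,0,0],[-65,214,-60,0,0,0],[-79,258,-85,0,0,0],[-88,285,-103,0,0,0],[-92,298,-108,0,0,0],[-92,298,-108,0,0,0],[-92,298,-108,0,0,0]]]'
python3 -m pendant '[[[0,0,0,0,0,0],[0,0,0,0,0,0]]]'
python3 w.py .062 w8
```

```text
clock: 31.58
tool_pos: [0.4384, 0.0783, 0.2041]
orientation: [-180.0, -0.0, -108.1]
force: [0.7, -0.3, 0.0]
opening: 0.0875
clock: 31.82
tool_pos: [0.4383, 0.0783, 0.204]
orientation: [-180.0, 0.0, -108.1]
force: [0.1, -0.6, 0.1]
opening: 0.0878
px [320. 212.] n 3229 circ mm 438.7 80.2 r 32.0 ptsmean [439.3  80.2  62.1]
tcp [0.4383 0.0783 0.204 ] [-1.7999e+02  2.0000e-02 -1.0810e+02] f [ 0.05 -0.57  0.08] t 31.825
```

```bash
python3 -m pendant '[[[1,0,-30,0,0,0],[1,0,-70,0,0,0],[1,0,-110,0,0,0],[1,0,-145,0,0,0],[1,0,-170,0,0,0],[1,0,-182,0,0,0],[1,0,-185,0,0,0],[1,0,-185,0,0,0]]]' -1
python3 -m pendant '[[[0,0,0,0,0,0],[0,0,0,0,0,0],[0,0,0,0,0,0],[0,0,0,0,0,0],[0,0,0,0,0,0]]]' 1
python3 -m pendant '[[[0,0,4,0,0,0],[0,0,20,0,0,0],[0,0,55,0,0,0],[0,0,100,0,0,0],[0,0,145,0,0,0],[0,0,185,0,0,0],[0,0,210,0,0,0],[0,0,216,0,0,0],[0,0,216,0,0,0],[0,0,216,0,0,0]]]'
```

```text
clock: 32.88
tool_pos: [0.4395, 0.0791, 0.0194]
orientation: [-180.0, 0.0, -108.0]
force: [-0.5, -0.0, 0.1]
opening: 0.0877
clock: 33.5
tool_pos: [0.4392, 0.0789, 0.0191]
orientation: [-180.0, 0.0, -108.0]
force: [-1.8, -0.6, 5.7]
opening: 0.062
clock: 34.75
tool_pos: [0.4382, 0.0785, 0.2333]
orientation: [179.9, -0.1, -108.0]
force: [0.2, -0.0, -2.7]
opening: 0.0613
```

```bash
python3 -m pendant '[[[5,-15,0,0,0,0],[15,-50,0,0,0,0],[30,-98,0,0,0,0],[45,-147,0,0,0,0],[60,-196,0,0,0,0],[74,-243,0,0,0,0],[84,-275,0,0,0,0],[89,-291,0,0,0,0],[91,-298,0,0,0,0],[91,-298,0,0,0,0]]]'
python3 -m pendant '[[[0,0,-12,0,0,0],[0,0,-26,0,0,0],[0,0,-34,0,0,0],[0,0,-37,0,0,0],[0,0,-38,0,0,0],[0,0,-38,0,0,0],[0,0,-38,0,0,0]]]'
```

```text
clock: 36.0
tool_pos: [0.5298, -0.2188, 0.2343]
orientation: [180.0, 0.0, -108.0]
force: [0.4, 0.5, -1.5]
opening: 0.0614
clock: 36.88
tool_pos: [0.5302, -0.2193, 0.1971]
orientation: [-180.0, 0.0, -108.0]
force: [0.3, -0.5, -2.1]
opening: 0.061
```

```bash
python3 -m pendant '[[[0,0,-2,0,0,0],[0,0,-4,0,0,0],[0,0,-5.5,0,0,0],[0,0,-6.5,0,0,0],[0,0,-7,0,0,0],[0,0,-7,0,0,0]]]'; python3 -m pendant '[[[0,0,-0.5,0,0,0],[0,0,-0.5,0,0,0]]]'
```

```text
clock: 37.62
tool_pos: [0.53, -0.2192, 0.1898]
orientation: [-180.0, 0.0, -108.0]
force: [0.4, 0.7, -1.4]
opening: 0.0614
clock: 37.88
tool_pos: [0.53, -0.2192, 0.1893]
orientation: [-180.0, 0.0, -108.0]
force: [0.2, 0.0, -2.4]
opening: 0.0613
```

```bash
python3 -m pendant '[[[0,0,-0.4,0,0,0],[0,0,-0.4,0,0,0]]]'; python3 -m pendant '[[[0,0,-0.2,0,0,0],[0,0,-0.2,0,0,0]]]'
```

```text
clock: 38.12
tool_pos: [0.5301, -0.2192, 0.1891]
orientation: [-180.0, -0.0, -108.0]
force: [0.3, 0.4, 0.2]
opening: 0.0612
clock: 38.38
tool_pos: [0.5301, -0.2193, 0.1891]
orientation: [-180.0, -0.0, -108.0]
force: [-1.8, 1.2, 3.8]
opening: 0.0611
```

Contact. I'll release, rise, look, then move clear so the fixed cameras can see the stack.

```bash
python3 -m pendant '[[[0,0,0,0,0,0],[0,0,0,0,0,0],[0,0,0,0,0,0],[0,0,10,0,0,0],[0,0,45,0,0,0],[0,0,90,0,0,0],[0,0,140,0,0,0],[0,0,175,0,0,0],[0,0,185,0,0,0],[0,0,185,0,0,0]]]' -1
python3 w.py .232 w9
python3 -m pendant '[[[0,20,0,0,0,0],[0,70,0,0,0,0],[0,125,0,0,0,0],[0,180,0,0,0,0],[0,235,0,0,0,0],[0,290,0,0,0,0],[0,345,0,0,0,0],[0,390,0,0,0,0],[0,410,0,0,0,0],[0,410,0,0,0,0]]]'
python3 - <<'E'
from h import *
a=grab('top');b=grab('side')
cv2.imwrite('pics/end.png',np.hstack([a['pixels'][80:400,230:560],b['pixels'][120:440,200:530]])[:,:,::-1])
# bystander change check
E
```

```text
clock: 39.62
tool_pos: [0.5301, -0.2191, 0.3742]
orientation: [-179.9, 0.0, -108.0]
force: [-0.2, 0.3, -0.9]
opening: 0.0878
px [321. 213.] n 3218 circ mm 529.9 -217.2 r 32.0 ptsmean [ 530.4 -217.5  232.1]
tcp [ 0.5301 -0.2191  0.3742] [-1.7994e+02  3.0000e-02 -1.0804e+02] f [-0.2   0.32 -0.9 ] t 39.625
clock: 40.92
tool_pos: [0.5294, 0.1921, 0.3725]
orientation: [179.9, -0.1, -107.9]
force: [-0.1, -0.2, -1.0]
opening: 0.0878
```

View pics/end.png

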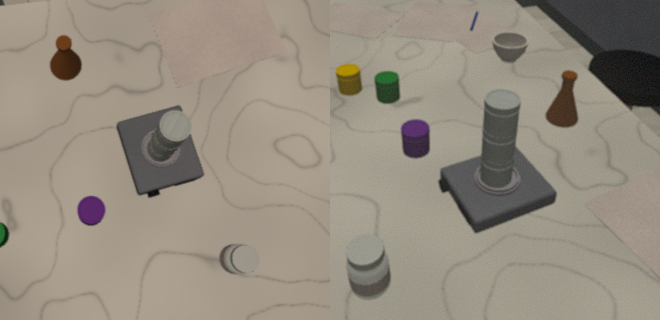

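The pictures show a straight, upright column inside the dish rim. The mortar, flask and jar look unmoved. Handing in.

```bash
python3 -m pendant '[[[0,0,0,0,0,0],[0,0,0,0,0,0],[0,0,0,0,0,0],[0,0,0,0,0,0]]]'; python3 -c "
from plant import *
print(close_job(), get_obs()['clock'])"
```

```text
clock: 41.52
tool_pos: [0.53, 0.1905, 0.3738]
orientation: [-180.0, 0.0, -108.1]
force: [0.8, -0.1, -0.5]
opening: 0.0877
the job is handed in; nothing more can be done
the job is handed in; nothing more can be done
```

All three tins are stacked in the shaker's dish, heaviest at the bottom and lightest on top. The job was handed in at about 41.5 s; no verdict is reported.

- **Weights:** lifting each tin gave about 9.2 N for the far tin (heaviest), 5.3 N for the left one (middle) and 2.2 N for the near one (lightest). I set each one down slowly until the force reading showed contact, then released it.
- **Column:** the lids measured 108, 170 and 232 mm above the counter, so every tin stands flat. Their centres agree to within 0.4 mm.
- **Centring:** the column's centre measured about 2 mm from my estimate of the dish centre, at (531, −219) mm. That is within calibration error and the 7 mm gap to the rim, so I left it.
- **Bystanders:** the final top and side pictures show the column upright inside the rim. The mortar, flask and jar look unmoved; I checked these by eye only.
- **Disagreement:** the wrist and top cameras differed by 3–4 mm in x, so I lined up the tins using the wrist view only.

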